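# Put the samovar table's drip stand back together

### The job

Put the washed drip stand back together: every wooden slat that is there must lie flat on the stand with its end hole dropped over a pin, one slat to a pin (any pin), square to the stand with its tail to the front; one slat hangs on a pin by the wrong, middle hole, so lift it off and drop its end hole over a pin instead. Slide the steel drip tray into the slot under the stand from the front until it is fully home, grip rib outwards. Let go of everything, and do not disturb the sugar bowl, biscuit box or saucer.

Things in the scene. Friction and masses are not known exactly. Their poses are not given: they have to be found in the camera images.
- stand: wooden drip stand, fixed on the table: top board 130 (x) x 300 (y) x 10 mm, upper face 25 mm above the table, drawn dark slits in it. Origin: on the table under the board's middle; +x to its back edge (pin side, away from the robot), -x to its front edge (65 mm off), z up. Under it, mid-front, is the tray slot; four steel pins stand on top
- slot_mouth (a point): middle of the tray slot's mouth, at table height: x = -65, y = 0 mm in the stand's frame. The slot opens to the front, is 115 mm wide (y), 15 mm high from the table up, and ends at a stop 82 mm in
- pin0 (a point): foot of one of the four steel pins of the stand, on the board's upper face; at x = +35, y = +120 mm in the stand's frame. The pin is 12 mm thick, stands 14 mm up from this point, the top 4 mm taper to 7 mm
- pin1 (a point): foot of one of the four steel pins of the stand, on the board's upper face; at x = +35, y = +40 mm in the stand's frame. The pin is 12 mm thick, stands 14 mm up from this point, the top 4 mm taper to 7 mm
- pin2 (a point): foot of one of the four steel pins of the stand, on the board's upper face; at x = +35, y = -40 mm in the stand's frame. The pin is 12 mm thick, stands 14 mm up from this point, the top 4 mm taper to 7 mm
- pin3 (a point): foot of one of the four steel pins of the stand, on the board's upper face; at x = +35, y = -120 mm in the stand's frame. The pin is 12 mm thick, stands 14 mm up from this point, the top 4 mm taper to 7 mm
- slat0: loose beech slat 108 x 50 x 8 mm, about 80 g, all alike, with two 16 mm through holes. Origin: underside, centre of middle hole; +x to the end hole (at +36 mm), z up; spans x -55 (tail) to +53. Grip: upright rib, x -51 to -17, 12 mm wide (y), top 36 mm above the underside. Starts hung by its middle hole on pin1, turned up to 0.4 rad, head out over the back edge
- slat0_end (a point): centre of slat0's end hole, on the underside
- slat1: loose beech slat 108 x 50 x 8 mm, about 80 g, all alike, with two 16 mm through holes. Origin: underside, centre of middle hole; +x to the end hole (at +36 mm), z up; spans x -55 (tail) to +53. Grip: upright rib, x -51 to -17, 12 mm wide (y), top 36 mm above the underside. It starts flat on the table; it may be absent (None)
- slat1_end (a point): centre of slat1's end hole, on the underside
- slat2: loose beech slat 108 x 50 x 8 mm, about 80 g, all alike, with two 16 mm through holes. Origin: underside, centre of middle hole; +x to the end hole (at +36 mm), z up; spans x -55 (tail) to +53. Grip: upright rib, x -51 to -17, 12 mm wide (y), top 36 mm above the underside. It starts flat on the table; it may be absent (None)
- slat2_end (a point): centre of slat2's end hole, on the underside
- slat3: loose beech slat 108 x 50 x 8 mm, about 80 g, all alike, with two 16 mm through holes. Origin: underside, centre of middle hole; +x to the end hole (at +36 mm), z up; spans x -55 (tail) to +53. Grip: upright rib, x -51 to -17, 12 mm wide (y), top 36 mm above the underside. It starts flat on the table; it may be absent (None)
- slat3_end (a point): centre of slat3's end hole, on the underside
- tray: loose stainless drip tray, a flat slab 120 (x) x 110 (y) x 8 mm, about 0.3 kg, flat on the table. Origin: underside centre; its +x edge goes into the slot first. A black grip rib is centred at x = -42 mm: 30 mm long (x), 12 wide (y), top 36 mm above the underside. Fully home its origin is at x = -43, y = 0 mm in the stand's frame; 40 mm of it, with the rib, stays out in front
- sugar_bowl: stainless lidded sugar bowl, 92 mm across, 92 mm high, loose, to the left of the work; origin under its centre; leave alone
- biscuit_box: plastic biscuit box with clip lid, 96 x 166 x 56 mm, loose, behind the stand; origin under its centre; leave alone
- saucer: glass saucer, 124 mm across, with a wooden honey dipper lying on it (up to 35 mm high), loose, to the right of the work; origin under its centre; leave alone

How it is judged:
At the end, for the whole second after the job is handed in: Every slat present has its end hole over a pin (hole centre within 6 mm of the pin's foot, so it lies down on the board, tilt under 0.08 rad), is within 0.25 rad of square with its tail to the front; the tray is in the slot within 7 mm of its stop, centred within 6 mm and flat; all are at rest ((distance between slat0_end and pin0 below 0.006 m or distance between slat0_end and pin1 below 0.006 m or distance between slat0_end and pin2 below 0.006 m or distance between slat0_end and pin3 below 0.006 m) and angle between each of slat0, slat1, slat2, slat3's own z axis and vertical below 0.08 rad and angle between the x axis of each of slat0, slat1, slat2, slat3 and the x axis of stand, either way round below 0.25 rad and x of each of slat0, slat1, slat2, slat3 in the frame of stand below 0.02 m and linear speed of each of slat0, slat1, slat2, slat3, tray below 0.02 m/s and (distance between slat1_end and pin0 below 0.006 m or distance between slat1_end and pin1 below 0.006 m or distance between slat1_end and pin2 below 0.006 m or distance between slat1_end and pin3 below 0.006 m) and (distance between slat2_end and pin0 below 0.006 m or distance between slat2_end and pin1 below 0.006 m or distance between slat2_end and pin2 below 0.006 m or distance between slat2_end and pin3 below 0.006 m) and (distance between slat3_end and pin0 below 0.006 m or distance between slat3_end and pin1 below 0.006 m or distance between slat3_end and pin2 below 0.006 m or distance between slat3_end and pin3 below 0.006 m) and x of tray in the frame of stand between -0.05 and -0.036 m and y of tray in the frame of stand between -0.006 and 0.006 m and z of tray in the frame of stand between -0.004 and 0.004 m and angle between tray's own z axis and vertical below 0.06 rad); the robot touches nothing.
It fails at once if the sugar bowl is pushed more than 5 cm or tipped over (distance of sugar_bowl from where it was at the start of the episode above 0.05 m or angle between sugar_bowl's own z axis and vertical above 0.5 rad).
It fails at once if the biscuit box is pushed more than 5 cm or tipped over (distance of biscuit_box from where it was at the start of the episode above 0.05 m or angle between biscuit_box's own z axis and vertical above 0.5 rad).
It fails at once if the saucer is pushed more than 5 cm or tipped over (distance of saucer from where it was at the start of the episode above 0.05 m or angle between saucer's own z axis and vertical above 0.5 rad).
Of slat1, slat2, slat3 only 2 to 3 are there at a start; the rules pass over those that are not, and their reading is None.
At some moment in a run one of slat0, slat1, slat2, slat3, tray may be knocked a few centimetres aside while the robot is not near it.
Once in a run the grip may slacken for a moment while it holds something.
It also fails if it takes over 210 s, if anything falls off the work surface, if the arm or the gripper's body presses on something with over 40 N, if the wrist force passes 120 N, or if a joint passes its speed limit or range.

### The arm

A 6-joint arm with a two-finger parallel gripper is mounted at the origin on the work surface. World frame = base frame: x ahead of the robot, y to its left, z up, the work surface at z = 0. Lengths are in m, angles in rad, forces in N, time in s.
With the tool pointing down it reaches from about 0.325 to 0.775 m from the base axis. Payload 5.5 kg.
Tool frame: the origin (TCP) lies midway between the tips of the shut fingers; the grasp point (between the pads) lies 19 mm behind it; z points along the fingers, y is the line along which they close (so a half turn about z gives the same grasp; the last joint's range is limited). The gripper opens to 85 mm and grips with 20 to 120 N. Pads are 22 mm wide; open, the fingers measure 114 mm over their backs; the gripper's body (76 mm by 85 mm) begins 54 mm behind the grasp point. The pads swing forward as they close: fully open they stand 13 mm farther back than shut.
Start: joints at [-1.376, 0.091, 1.231, -0, 1.82, -0.057], TCP at [0.149, -0.581, 0.231] pointing down, gripper open.
Joint ranges: [-2.87, 2.87], [-0.86, 2.18], [0.17, 2.46], [-1.51, 4.65], [0.06, 2.69], [-2.65, 2.65]. Speed limits (rad/s): [2.57, 2.57, 3.01, 3.14, 3.14, 3.14].

### API

Orientations are given as [roll, pitch, yaw] about the fixed x, y, z axes, in that order (R = Rz(yaw) Ry(pitch) Rx(roll)).
In Python, from rig import env gives the robot as it stands.
- The arm moves only by the tool jog_arm, never from a script. Its argument "series" is a list that holds one entry, the list of rows, each a list of 7 numbers: the opening in per cent of the stroke, from 0 (shut) to 100 (fully open), then the shift along the tool's x, y, z in m, then the turn, a rotation vector about the tool's x, y, z in rad. In form: [[[claw, tx, ty, tz, rx, ry, rz], ...]]. A call has exactly 5 rows; each row is the pose to reach, as a shift and turn from the pose commanded when the call began, along the tool's axes at that moment; what a row does not reach only later rows make up. A row lasts 1/10 s, in which the tool goes at most 50 mm and 8.59 degrees, less where a joint would pass 70% of its speed; a pose out of reach is approached as far as the arm can. A call with a gripper value outside its range is refused whole. The fingers move at their own pace and stop on an object; "force" is the grip in N (left out, the last holds). Time passes only in rows, so rows that repeat a pose let the fingers close, or fill a call up. It gives the time, the measured TCP pose, the force, the opening and the grip force at its end, in the units of the state.
- env.read_state(): the state, without advancing time (a new reading comes with each control period).
- env.capture(name): name is "scene" or "side" or "wrist"; returns the picture (480x640x3 uint8, red, green, blue); there is no depth.
- env.camera_model(name): a dict with "camera_matrix" (3x3 intrinsics, pixels), "R" (3x3) and "t" (3): a world point X has camera coordinates R X + t; the wrist camera has in their place "hand_eye" (4x4, takes a point from camera to tool coordinates, whose origin is the TCP and whose axes are the flange's). Camera axes: x right, y down, z forward; pixel columns grow to the right and rows downward; lengths in m; the calibration is good to about 2 mm. The wrist camera is an equidistant fisheye: a pixel r from the principal point sees the ray r / f radians off the axis. A picture is of the moment at which its call begins: read the wrist's pose just before it. camera_model takes no time and is no camera call.
- env.job_done(): hands the job in; it is judged then, once.
Trained networks look in the newest picture that a camera, given by its name, has taken for a name from the list of things; names that differ only in an ending like _2 or _b are one class to them, and where a whole thing is asked for, a point or a joint stands for the part that bears it (a point fixed in the world has none). Each returns a list of dicts, best first, with "conf" (0 to 1); they miss things now and then, are a little off and sometimes report something else, mostly with a low value. They report only what shows in the picture. A call takes as long as a camera call.
- env.boxes_of(camera, query): "xyz" ([x, y, z] in m, in world coordinates, good to about 4 mm: the middle of the surface that is visible of it).
The state is a dict: "time_s": time; "joint_pos": joint angles; "joint_velocities": joint speeds; "joint_efforts": joint torques, N m; "position": TCP position; "tool_rot": TCP orientation; "ft_force": force on the tool from outside, world axes, zero at the start; "torque": the same for the moment, N m; "grip_width": finger opening in m; "finger_force": force on a finger pad.
Only numpy, scipy, OpenCV 4.12 (cv2) and the standard library are available. Lean on these libraries where they do the work, as an engineer would, in place of code of your own. Each camera call takes 0.05 s, during which the arm holds its last target. There are 200 camera calls.

## Working session

There is one attempt and no reset: what is moved stays moved. The work goes in short steps, Python scripts to look and compute and a tool call to move; the robot and the scene stay as the last step left them, time stands still between calls to the robot, and variables do not carry over. Pictures are saved under pics/ and viewed, at most 14 in all, crops included, and the job is handed in when it is done.

Besides the shell and the picture viewer there is one more tool, called after "Request:" as name([rows], argument=value, ...), one row to a line, values as JSON. jog_arm: Moves the arm, as the interface text tells. Its arguments: {"type":"object","properties":{"series":{"type":"array","items":{"type":"array","items":{"type":"array","items":{"type":"number"}}}},"force":{"type":"number"}},"required":["series"]}

```bash
ls; mkdir -p pics
python3 - <<'E'
from rig import env
import cv2,numpy as np
s=env.read_state();print(s)
for n in("scene","side"):
    cv2.imwrite(f"pics/{n}0.png",env.capture(n)[:,:,::-1])
    m=env.camera_model(n);print(n,m)
    for q in("stand","slat0","slat0_end","tray","pin0","sugar_bowl","biscuit_box","saucer"):
        print(n,q,[(np.round(d["xyz"],3).tolist(),round(d["conf"],2)) for d in env.boxes_of(n,q)])
print(env.camera_model("wrist"))
E
```

```text
pics
{'time_s': 0.0, 'joint_pos': array([-1.37571336e+00,  9.18447396e-02,  1.23189565e+00, -3.68715965e-05,
        1.81979043e+00, -5.67390755e-02]), 'joint_velocities': array([-0.00059271,  0.00129657, -0.00113857,  0.00051223,  0.00103145,
       -0.00021913]), 'joint_efforts': array([ 3.38732161e-05, -4.58719933e+01, -4.18026245e+01, -1.11850127e-04,
        1.13626529e-02,  2.27217140e-05]), 'position': array([ 0.14940994, -0.58080605,  0.23015381]), 'tool_rot': array([-3.13965558e+00, -7.42160583e-05,  2.51812917e-01]), 'ft_force': array([-0.34293735,  0.19465282, -0.41787284]), 'torque': array([ 0.04968607, -0.00689712, -0.05214142]), 'finger_force': 0.0, 'grip_width': 0.08535557545832587}
scene {'camera_matrix': array([[445.16751495,   0.        , 327.00140155],
       [  0.        , 445.16751495, 248.69403678],
       [  0.        ,   0.        ,   1.        ]]), 'R': array([[ 0.19340363,  0.98109624,  0.00672322],
       [ 0.69690801, -0.13255171, -0.70480442],
       [-0.6905898 ,  0.1409972 , -0.70936981]]), 't': array([-0.09345815, -0.39594206,  1.52553606])}
scene stan
[... 1293 characters left out ...]
]
side sugar_bowl [([0.453, 0.454, 0.071], 0.71), ([0.608, -0.32, 0.011], 0.53)]
side biscuit_box [([0.797, 0.086, 0.06], 0.83)]
side saucer [([0.461, -0.464, 0.013], 0.88)]
{'camera_matrix': array([[371.64829954,   0.        , 327.50288862],
       [  0.        , 371.64829954, 249.15136986],
       [  0.        ,   0.        ,   1.        ]]), 'hand_eye': array([[-3.93100595e-04, -9.53055470e-01, -3.02795502e-01,
         7.67010127e-02],
       [ 9.99999891e-01, -4.51232035e-04,  1.22024955e-04,
        -5.69442768e-04],
       [-2.52927581e-04, -3.02795421e-01,  9.53055543e-01,
        -1.42670022e-01],
       [ 0.00000000e+00,  0.00000000e+00,  0.00000000e+00,
         1.00000000e+00]])}
```

View pics/scene0.png

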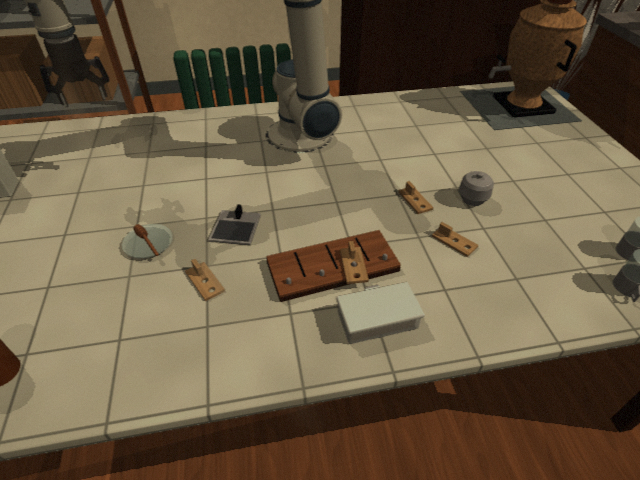

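View pics/side0.png

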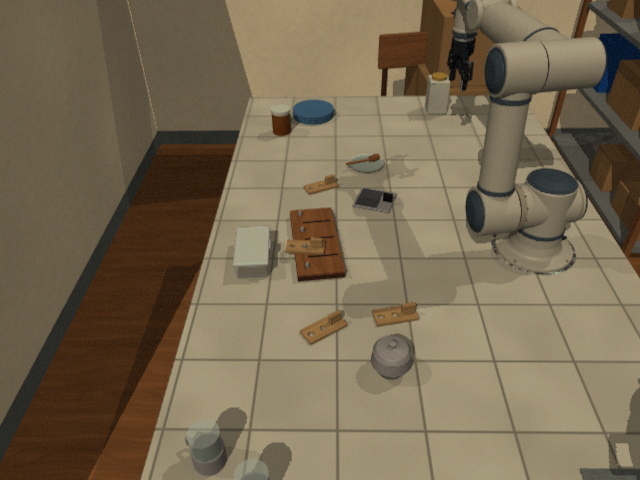

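All three loose slats are present. In the scene view the tray is at about (235,228), the slats at (205,280), (415,198) and (457,240), and slat0 at (352,265) on the stand. Next I'll write the helpers and move to an overview pose.

```bash
cat > h.py <<'E'
from rig import env
import cv2,numpy as np
from scipy.spatial.transform import Rotation as Ro
def TR(s): return Ro.from_euler('xyz',s["tool_rot"]).as_matrix(),np.array(s["position"])
def to(x,y,z,yaw,s=None):
    """shift & turn from the present pose to a tool-down pose"""
    R,p=TR(s or env.read_state()); T=Ro.from_euler('xyz',[np.pi,0,yaw]).as_matrix()
    d=R.T@(np.array([x,y,z])-p); r=Ro.from_matrix(R.T@T).as_rotvec()
    print("shift",np.round(d,4),"rot",np.round(r,3),"rows",round(max(np.linalg.norm(d)/.05,np.linalg.norm(r)/.15),1))
def wcam():
    s=env.read_state();im=env.capture("wrist")[:,:,::-1].copy();R,p=TR(s);m=env.camera_model("wrist");H=m["hand_eye"]
    return im,(m["camera_matrix"],R@H[:3,:3],R@H[:3,3]+p)
def proj(c,X):
    K,R,t=c;P=(np.atleast_2d(X)-t)@R;r=np.hypot(P[:,0],P[:,1])+1e-12;th=np.arctan2(r,P[:,2])
    return np.c_[K[0,2]+K[0,0]*th*P[:,0]/r,K[1,2]+K[1,1]*th*P[:,1]/r]
def unproj(c,uv,z):
    K,R,t=c;q=(np.atleast_2d(uv)-[K[0,2],K[1,2]])/K[0,0];th=np.linalg.norm(q,axis=1)+1e-12
    d=np.c_[q*(np.sin(th)/th)[:,None],np.cos(th)]@R.T
    return (t+d*((z-t[2])/d[:,2])[:,None])[:,:2]
def rect(im,c,x0,x1,y0,y1,z,mm=1.):
    """top-down picture of plane z: row 0 = x1, col 0 = y1, mm per px"""
    xs=np.arange(x1,x0,-mm/1000);ys=np.arange(y1,y0,-mm/1000);X,Y=np.meshgrid(xs,ys,indexing='ij')
    uv=proj(c,np.c_[X.ravel(),Y.ravel(),np.full(X.size,z)]).astype(np.float32).reshape(*X.shape,2)
    return cv2.remap(im,uv[...,0],uv[...,1],cv2.INTER_LINEAR)
E
python3 -c "
from h import *
to(.55,0,.40,0)"
```

```text
shift [ 0.5327 -0.463  -0.1687] rot [ 0.    -0.     0.252] rows 14.5
```

Request:
jog_arm([
  [[60,0.036,-0.03,-0.015,0,0,0],[60,0.072,-0.062,-0.03,0,0,0],[60,0.108,-0.093,-0.045,0,0,0],[60,0.144,-0.125,-0.055,0,0,0],[60,0.18,-0.157,-0.065,0,0,0]],
])

```text
time_s: 1.4
position: [0.2854, -0.3826, 0.2971]
tool_rot: [3.141, -0.001, 0.251]
ft_force: [1.3, -0.1, -0.3]
grip_width: 0.0513
finger_force: 0.0
```

Request:
jog_arm([
  [[60,0.036,-0.03,-0.015,0,0,0],[60,0.072,-0.062,-0.03,0,0,0],[60,0.108,-0.093,-0.045,0,0,0],[60,0.144,-0.125,-0.055,0,0,0],[60,0.18,-0.157,-0.065,0,0,0]],
])

```text
time_s: 1.9
position: [0.4206, -0.1855, 0.3623]
tool_rot: [3.141, -0.001, 0.252]
ft_force: [0.4, -0.7, -0.0]
grip_width: 0.0512
finger_force: 0.0
```

Request:
jog_arm([
  [[60,0.036,-0.03,-0.01,0,0,0.06],[60,0.072,-0.062,-0.02,0,0,0.12],[60,0.108,-0.093,-0.03,0,0,0.18],[60,0.144,-0.125,-0.04,0,0,0.252],[60,0.173,-0.149,-0.04,0,0,0.252]],
])

```text
time_s: 2.4
position: [0.5513, 0.0027, 0.4028]
tool_rot: [-3.141, -0.003, -0.001]
ft_force: [0.5, 0.5, 1.1]
grip_width: 0.0512
finger_force: 0.0
```

Run:
```python
from h import *
s=env.read_state();print(s["time_s"],s["position"],s["tool_rot"])
im,c=wcam()
cv2.imwrite("pics/w1.png",im)
np.savez("c1.npz",K=c[0],R=c[1],t=c[2])
r=rect(im,c,.33,.79,-.40,.40,.025);cv2.imwrite("pics/r1.png",r)
for q in("slat0","slat0_end","pin0","tray","stand","slot_mouth"):
    print(q,[(np.round(d["xyz"],3).tolist(),round(d["conf"],2)) for d in env.boxes_of("wrist",q)])
```

```text
2.4 [0.55133632 0.00267256 0.4028291 ] [-3.14147887e+00 -2.68741280e-03 -6.32256513e-04]
slat0 [([0.649, 0.028, 0.031], 0.89), ([0.617, -0.324, 0.009], 0.71), ([0.599, 0.311, 0.009], 0.65)]
slat0_end [([0.656, 0.029, 0.032], 0.58)]
pin0 [([0.626, -0.029, 0.024], 0.92)]
tray [([0.441, -0.23, 0.01], 0.85), ([0.62, -0.026, 0.024], 0.59)]
stand [([0.625, -0.023, 0.024], 0.85), ([0.655, 0.027, 0.034], 0.52), ([0.597, 0.306, 0.007], 0.29)]
slot_mouth []
```

View pics/r1.png

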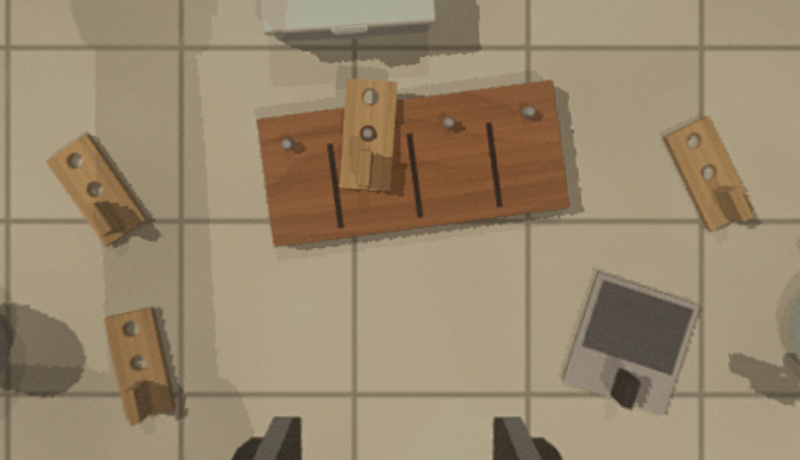

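The rectified view (1 mm/px, col 0 is y=.40, row 0 is x=.79) shows:
- Stand corners: (258,119), (552,81), (568,208) and (275,246).
- Slat end/mid holes: A (75,160)/(95,189), B (130,328)/(138,363), C (693,141)/(708,172), slat0 (370,97)/(367,132).
- Tray centre: about (631,342).

Next I'll turn these into world poses.

```bash
cat > poses.py <<'E'
from h import *
d=np.load("c1.npz");c=(d["K"],d["R"],d["t"])
def pt(col,row,z): # point of r1.png -> world at height z
    return unproj(c,proj(c,[.79-row/1e3,.40-col/1e3,.025]),z)[0]
S=np.array([.6265,-.013]);SY=.130
def rot(a):return np.array([[np.cos(a),-np.sin(a)],[np.sin(a),np.cos(a)]])
def st(x,y):return S+rot(SY)@[x,y]
PIN=[st(.035,y) for y in(.12,.04,-.04,-.12)]
E
python3 - <<'E'
from poses import *
print("pins",np.round(PIN,4).tolist(),"tray home",st(-.043,0),"mouth",st(-.065,0))
for n,e,m,yaw,z in(("A",(75,160),(95,189),.606,.008),("B",(130,328),(138,363),.23,.008),("C",(693,141),(708,172),.453,.008),("0",(370,97),(367,132),-.06,.033)):
    E,M=pt(*e,z),pt(*m,z);ax=rot(yaw)@[1,0];o=(E+M)/2-.018*ax
    print(n,"origin",np.round(o,4),"dist",round(np.linalg.norm(E-M),4),"grip",np.round(o-.034*ax,4))
q=[pt(*p,.008) for p in((598,271),(699,304),(665,412),(562,380))]
t=np.mean(q,0);print("tray",t,[round(np.linalg.norm(q[i]-q[i-1]),4) for i in range(4)],"grip",t-.042*(rot(-.313)@[1,0]))
E2=pt(370,97,.033);ax=rot(-.06)@[1,0]
o=(pt(370,97,.033)+pt(367,132,.033))/2-.018*ax;g=o-.034*ax
to(*g,.10,-.06)
E
```

```text
pins [[0.6456, 0.1105], [0.656, 0.0312], [0.6664, -0.0481], [0.6768, -0.1275]] tray home [ 0.58386284 -0.01857427] mouth [ 0.56204848 -0.02142622]
A origin [0.6003 0.3149] dist 0.0364 grip [0.5724 0.2956]
B origin [0.421  0.2705] dist 0.0371 grip [0.3879 0.2627]
C origin [ 0.6175 -0.3183] dist 0.0356 grip [ 0.5869 -0.3332]
0 origin [0.6568 0.0321] dist 0.0346 grip [0.6229 0.0342]
tray [ 0.4423966  -0.23863894] [np.float64(0.1185), np.float64(0.1097), np.float64(0.1169), np.float64(0.1114)] grip [ 0.40243721 -0.22570654]
shift [ 0.0728 -0.0353  0.3018] rot [ 0.    -0.001  0.058] rows 6.2
```

Request:
jog_arm([
  [[50,0.02,-0.01,0.045,0,0,0.02],[50,0.04,-0.02,0.09,0,0,0.04],[50,0.06,-0.03,0.13,0,0,0.058],[50,0.073,-0.035,0.175,0,0,0.058],[50,0.073,-0.035,0.22,0,0,0.058]],
])

```text
time_s: 3.25
position: [0.6238, 0.0343, 0.1795]
tool_rot: [-3.141, -0.001, -0.059]
ft_force: [-0.4, 0.3, 0.9]
grip_width: 0.0427
finger_force: 0.0
```

Run:
```python
from h import *
im,c=wcam()
r=rect(im,c,.57,.72,-.03,.12,.033,.3);cv2.imwrite("pics/r2.png",r)
to(.6229,.0342,.038,-.06)
```

```text
shift [ 0.0056 -0.0006  0.1301] rot [0.001 0.016 0.   ] rows 2.6
```

View pics/r2.png

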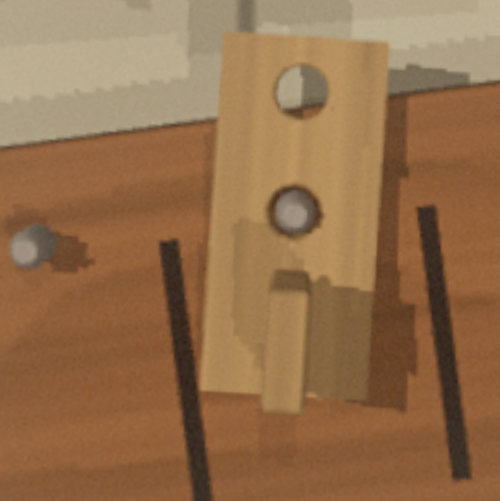

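Run:
```python
from h import *
s=env.read_state();print(s["position"],s["tool_rot"],s["joint_velocities"])
to(.6229,.0342,.038,-.06)
```

```text
[0.61929587 0.03397033 0.1681759 ] [ 3.14056646  0.0158401  -0.05968927] [-0.00432947  0.04452771 -0.01942518 -0.00233331  0.16435771 -0.0008544 ]
shift [ 0.0056 -0.0006  0.1301] rot [0.001 0.016 0.   ] rows 2.6
```

Request:
jog_arm([
  [[50,-0.001,0,0.03,0,0,0],[50,-0.001,0,0.06,0,0,0],[50,-0.001,0,0.085,0,0,0],[50,-0.001,0,0.1,0,0,0],[50,-0.001,0,0.11,0,0,0]],
])

```text
time_s: 3.8
position: [0.6222, 0.0343, 0.0714]
tool_rot: [3.142, -0.0, -0.059]
ft_force: [-0.4, 0.9, 0.2]
grip_width: 0.0427
finger_force: 0.0
```

Request:
jog_arm([
  [[50,0,0,0.01,0,0,0],[50,0,0,0.02,0,0,0],[50,0,0,0.03,0,0,0],[50,0,0,0.034,0,0,0],[50,0,0,0.034,0,0,0]],
])

```text
time_s: 4.3
position: [0.6219, 0.0352, 0.0364]
tool_rot: [3.142, 0.001, -0.058]
ft_force: [-0.1, 0.4, -0.4]
grip_width: 0.0429
finger_force: 0.0
```

Request:
jog_arm([
  [[0,0,0,0,0,0,0],[0,0,0,0,0,0,0],[0,0,0,0,0,0,0],[0,0,0,0,0,0,0],[0,0,0,0,0,0,0]],
], force=60)

```text
time_s: 4.8
position: [0.6229, 0.0351, 0.0382]
tool_rot: [-3.142, -0.002, -0.058]
ft_force: [0.1, 0.0, 4.5]
grip_width: 0.0107
finger_force: 61.6
```

Request:
jog_arm([
  [[0,0,0,-0.015,0,0,0],[0,0,0,-0.035,0,0,0],[0,-0.012,0.005,-0.036,0,0,-0.06],[0,-0.024,0.01,-0.036,0,0,-0.12],[0,-0.0355,0.015,-0.036,0,0,-0.188]],
])

```text
time_s: 5.3
position: [0.5856, 0.0222, 0.0741]
tool_rot: [-3.142, -0.0, 0.133]
ft_force: [-0.6, 0.1, -0.8]
grip_width: 0.011
finger_force: 61.2
```

Request:
jog_arm([
  [[0,0,0,0,0,0,0],[0,0,0,0,0,0,0],[0,0,0,0,0,0,0],[0,0,0,0,0,0,0],[0,0,0,0,0,0,0]],
])

```text
time_s: 5.8
position: [0.5862, 0.0224, 0.0732]
tool_rot: [-3.142, 0.0, 0.13]
ft_force: [-0.9, 0.2, -1.0]
grip_width: 0.0112
finger_force: 37.8
```

```bash
cat > look.py <<'E'
import sys
from poses import *
# look.py name pin : wrist picture with predictions of held slat hole and pin
n,k=sys.argv[1],int(sys.argv[2])
s=env.read_state();im,c=wcam();R,p=TR(s);print(s["time_s"],p,s["tool_rot"],s["grip_width"],s["finger_force"])
zt=p[2]-.013+.008
r=rect(im,c,p[0]-.02,p[0]+.13,p[1]-.075,p[1]+.075,zt,.3)
r2=rect(im,c,PIN[k][0]-.075,PIN[k][0]+.075,PIN[k][1]-.075,PIN[k][1]+.075,.039,.3)
print("left: row0 x",p[0]+.13,"col0 y",p[1]+.075,"z",zt," pred hole px",((p[1]+.075-(p+.07*R[:,0])[1])/.0003,(p[0]+.13-(p+.07*R[:,0])[0])/.0003))
np.savez("cl.npz",K=c[0],R=c[1],t=c[2])
cv2.imwrite(f"pics/{n}.png",np.hstack([r,r2])[:, :800] if 0 else cv2.resize(np.hstack([r,r2]),(800,400)))
E
python3 look.py p0 1
```

```text
5.8 [0.58623745 0.02239046 0.07317741] [-3.14150366e+00  2.27414382e-04  1.29576350e-01] 0.011194744959698653 37.77592062950134
left: row0 x 0.7162374484500658 col0 y 0.09739045973116749 z 0.06817741263025628  pred hole px (np.float64(219.85005443617803), np.float64(201.9561036601795))Traceback (most recent call last):
  File "look.py", line 11, in <module>
    cv2.imwrite(f"pics/{n}.png",np.hstack([r,r2])[:, :800] if 0 else cv2.resize(np.hstack([r,r2]),(800,400)))
                                                                                ~~~~~~~~~^^^^^^^^
    return _nx.concatenate(arrs, 1, dtype=dtype, casting=casting)
           ~~~~~~~~~~~~~~~^^^^^^^^^^^^^^^^^^^^^^^^^^^^^^^^^^^^^^^
ValueError: all the input array dimensions except for the concatenation axis must match exactly, but along dimension 0, the array at index 0 has size 501 and the array at index 1 has size 500
```

```bash
sed -i 's/np.hstack(\[r,r2\])\[:, :800\] if 0 else cv2.resize(np.hstack(\[r,r2\]),(800,400))/np.hstack([cv2.resize(r,(400,400)),cv2.resize(r2,(400,400))])/' look.py
python3 look.py p0 1
```

```text
5.85 [0.58618912 0.0223453  0.07311373] [-3.14152461e+00  2.52305007e-04  1.29676389e-01] 0.01123569076588138 37.775647044181824
left: row0 x 0.7161891220656421 col0 y 0.0973452962322526 z 0.06811372852825501  pred hole px (np.float64(219.82690802900424), np.float64(201.95912236862827))
```

View pics/p0.png

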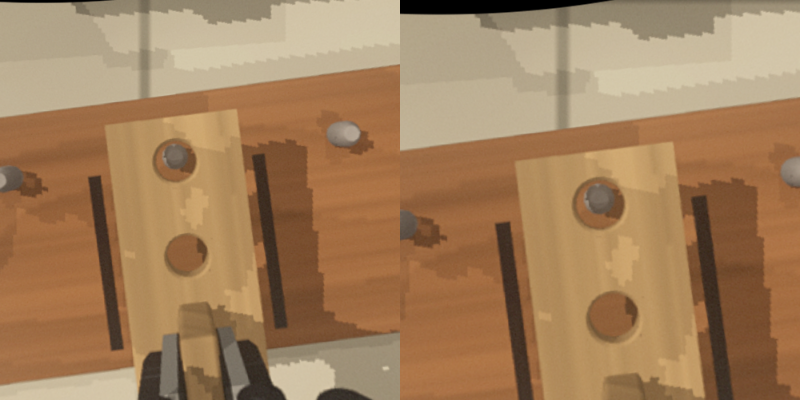

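The held slat's end hole at (175,160) matches the prediction, and the pin top is centred under it at (599,198). Lowering.

Request:
jog_arm([
  [[0,0,0,0.01,0,0,0],[0,0,0,0.018,0,0,0],[0,0,0,0.025,0,0,0],[0,0,0,0.03,0,0,0],[0,0,0,0.034,0,0,0]],
], force=60)

```text
time_s: 6.4
position: [0.5857, 0.0222, 0.0383]
tool_rot: [-3.141, 0.001, 0.13]
ft_force: [-0.7, 0.7, -0.2]
grip_width: 0.0105
finger_force: 64.0
```

Request:
jog_arm([
  [[0,0,0,0,0,0,0],[30,0,0,0,0,0,0],[40,0,0,0,0,0,0],[40,0,0,0,0,0,0],[40,0,0,-0.01,0,0,0]],
])

```text
time_s: 6.9
position: [0.5851, 0.0222, 0.0481]
tool_rot: [-3.141, 0.003, 0.13]
ft_force: [-0.0, 0.0, 0.3]
grip_width: 0.034
finger_force: 0.0
```

Request:
jog_arm([
  [[40,0,0,-0.03,0,0,0],[40,0,0,-0.07,0,0,0],[40,0,0,-0.11,0,0,0],[40,0,0,-0.13,0,0,0],[40,0,0,-0.13,0,0,0]],
])

```text
time_s: 7.4
position: [0.5878, 0.0222, 0.1852]
tool_rot: [3.14, -0.009, 0.13]
ft_force: [-0.5, 0.1, 0.3]
grip_width: 0.0345
finger_force: 0.0
```

Run:
```python
from poses import *
im,c=wcam();r=rect(im,c,.55,.72,-.06,.11,.033,.4);cv2.imwrite("pics/q0.png",r)
print(env.read_state()["position"]);to(.5724,.2956,.15,.606)
```

```text
[0.58696227 0.02221374 0.18207986]
shift [ 0.0208 -0.273   0.032 ] rot [ 0.002 -0.004 -0.476] rows 5.5
```

View pics/q0.png

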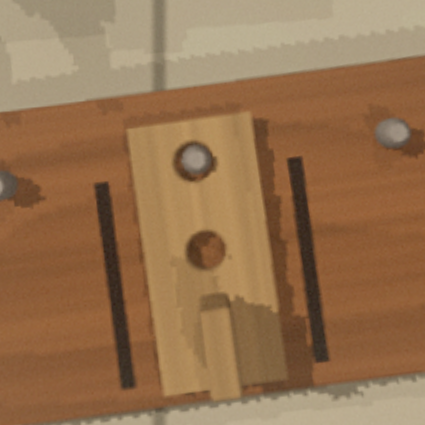

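slat0 is seated square, with the pin showing in its end hole at (195,160). Next is slat A.

Request:
jog_arm([
  [[50,0.004,-0.048,0,0,0,-0.095],[50,0.008,-0.096,0,0,0,-0.19],[50,0.012,-0.144,0,0,0,-0.285],[50,0.016,-0.19,0.01,0,0,-0.38],[50,0.02,-0.235,0.015,0,0,-0.476]],
])

```text
time_s: 7.95
position: [0.5742, 0.2594, 0.1614]
tool_rot: [-3.141, 0.004, 0.61]
ft_force: [1.6, -0.4, 0.4]
grip_width: 0.0427
finger_force: 0.0
```

Request:
jog_arm([
  [[50,0.005,-0.01,0.005,0,0,0],[50,0.01,-0.02,0.01,0,0,0],[50,0.018,-0.03,0.01,0,0,0],[50,0.018,-0.033,0.01,0,0,0],[50,0.018,-0.033,0.01,0,0,0]],
])

```text
time_s: 8.45
position: [0.5717, 0.2947, 0.1546]
tool_rot: [3.141, -0.0, 0.605]
ft_force: [0.6, 0.7, -0.3]
grip_width: 0.043
finger_force: 0.0
```

```bash
cat > near.py <<'E'
import sys
from poses import *
# near.py: find slat near the expected grip (x y yaw) in the wrist picture and print the move
gx,gy,yaw=map(float,sys.argv[1:4])
s=env.read_state();im,c=wcam();print(s["time_s"],s["position"],s["tool_rot"])
o=np.array([gx,gy])+.034*(rot(yaw)@[1,0])
r=rect(im,c,o[0]-.1,o[0]+.1,o[1]-.1,o[1]+.1,.008,.5)
hsv=cv2.cvtColor(r,cv2.COLOR_BGR2HSV);m=((hsv[...,0]<22)&(hsv[...,1]>85)&(hsv[...,2]>60)).astype(np.uint8)*255
m=cv2.morphologyEx(m,cv2.MORPH_OPEN,np.ones((5,5)))
cs,_=cv2.findContours(m,cv2.RETR_EXTERNAL,cv2.CHAIN_APPROX_NONE);k=max(cs,key=cv2.contourArea)
print("area",cv2.contourArea(k)*.25,"rect",cv2.minAreaRect(k))
g=cv2.cvtColor(r,cv2.COLOR_BGR2GRAY)
# template matching of the pose: silhouette overlap of head half (away from rib) with outline
def sil(p):
    P=np.array([[.053,.025],[.053,-.025],[-.012,-.025],[-.012,.025]])@rot(p[2]).T+p[:2]
    a=np.zeros_like(m);q=np.c_[(o[1]+.1-P[:,1])/.0005,(o[0]+.1-P[:,0])/.0005];cv2.fillPoly(a,[np.round(q*16).astype(np.int32)],255,shift=4)
    for h in(0,.036):
        P=p[:2]+rot(p[2])@[h,0];cv2.circle(a,tuple(int(v) for v in np.round([(o[1]+.1-P[1])/.0005*16,(o[0]+.1-P[0])/.0005*16])),16*16,0,-1,shift=4)
    return a
from scipy.optimize import minimize
dm=m.astype(float)/255
head=lambda p:-( (sil(p)/255.*(2*dm-1)).sum() - ring(p))
def ring(p):
    a=sil(p);b=cv2.dilate(a,np.ones((9,9)));
    P=np.array([[.075,.045],[.075,-.045],[-.009,-.045],[-.009,.045]])@rot(p[2]).T+p[:2]
    w=np.zeros_like(m);cv2.fillPoly(w,[np.round(np.c_[(o[1]+.1-P[:,1])/.0005,(o[0]+.1-P[:,0])/.0005]*16).astype(np.int32)],255,shift=4)
    return (((b>0)&(a==0)&(w>0))*dm).sum()
best=None
for dx in np.arange(-.03,.031,.015):
  for dy in np.arange(-.03,.031,.015):
    for da in(-.3,0,.3):
      p0=np.array([o[0]+dx,o[1]+dy,yaw+da]);f=head(p0)
      if best is None or f<best[0]:best=(f,p0)
for sc in((.008,.1),(.003,.04)):
    p=best[1];sx=np.vstack([p]+[p+d for d in np.diag([sc[0],sc[0],sc[1]])])
    b=minimize(head,p,method="Nelder-Mead",options=dict(initial_simplex=sx,xatol=1e-5,fatol=.5));best=(b.fun,b.x)
p=best[1];G=p[:2]-.034*(rot(p[2])@[1,0]);print("score",best[0],"origin,yaw",np.round(p,4),"grip",np.round(G,4))
cv2.drawContours(r,cv2.findContours(sil(p),cv2.RETR_LIST,cv2.CHAIN_APPROX_NONE)[0],-1,(0,0,255),1)
cv2.imwrite("pics/near_%d.png"%int(s["time_s"]*10),r)
to(*G,.06,p[2]);
E
python3 near.py .5724 .2956 .606; ls pics
```

```text
8.45 [0.57168342 0.29472078 0.15457613] [ 3.14129008e+00 -2.04215005e-04  6.04854193e-01]
area 5497.75 rect ((202.40174865722656, 206.44293212890625), (226.63388061523438, 102.3082504272461), 55.34868621826172)
score -11036.0 origin,yaw [0.6001 0.3156 0.6089] grip [0.5722 0.2961]
shift [ 0.0012 -0.0013  0.0948] rot [ 0.    -0.001 -0.004] rows 1.9
near_84.png
p0.png
q0.png
r1.png
r2.png
scene0.png
side0.png
w1.png
```

Request:
jog_arm([
  [[50,0.001,-0.001,0.035,0,0,0],[50,0.001,-0.001,0.065,0,0,0],[50,0.001,-0.001,0.09,0,0,0],[50,0.001,-0.001,0.105,0,0,0],[50,0.001,-0.001,0.115,0,0,0]],
])

```text
time_s: 9.0
position: [0.5717, 0.2957, 0.0383]
tool_rot: [-3.142, 0.001, 0.605]
ft_force: [0.6, -0.3, 0.4]
grip_width: 0.0429
finger_force: 0.0
```

Request:
jog_arm([
  [[50,0,0,0.01,0,0,0],[50,0,0,0.018,0,0,0],[50,0,0,0.024,0,0,0],[50,0,0,0.026,0,0,0],[50,0,0,0.026,0,0,0]],
])

```text
time_s: 9.5
position: [0.5717, 0.2967, 0.0133]
tool_rot: [3.142, -0.0, 0.606]
ft_force: [0.2, -1.6, 0.3]
grip_width: 0.0427
finger_force: 0.0
```

Request:
jog_arm([
  [[0,0,0,0,0,0,0],[0,0,0,0,0,0,0],[0,0,0,0,0,0,0],[0,0,0,0,0,0,0],[0,0,0,0,0,0,0]],
])

```text
time_s: 10.0
position: [0.5721, 0.2968, 0.0141]
tool_rot: [3.141, -0.001, 0.606]
ft_force: [-1.0, -0.2, 4.2]
grip_width: 0.0106
finger_force: 62.3
```

Request:
jog_arm([
  [[0,0,0,-0.02,0,0,0],[0,0,0,-0.05,0,0,0],[0,0,0,-0.08,0,0,0],[0,0,0,-0.09,0,0,0],[0,0,0,-0.09,0,0,0]],
])

```text
time_s: 10.5
position: [0.5725, 0.297, 0.1049]
tool_rot: [3.141, -0.003, 0.606]
ft_force: [-0.4, 0.4, -1.7]
grip_width: 0.0112
finger_force: 61.8
```

```bash
cat > tp.py <<'E'
import sys
from poses import *
k=int(sys.argv[1]);L=float(sys.argv[2]) if len(sys.argv)>2 else .070
z=float(sys.argv[3]) if len(sys.argv)>3 else .10
t=PIN[k]-L*(rot(SY)@[1,0]);print(env.read_state()["position"],env.read_state()["tool_rot"],t);to(*t,z,SY)
E
python3 tp.py 0
```

```text
[0.57247847 0.29701682 0.10492874] [ 3.14107582 -0.00319533  0.60584489] [0.57623924 0.10145023]
shift [-0.1083  0.1629  0.0047] rot [-0.    -0.003  0.476] rows 3.9
```

Request:
jog_arm([
  [[0,-0.025,0.037,0,0,0,0.11],[0,-0.05,0.075,0,0,0,0.22],[0,-0.075,0.113,0,0,0,0.33],[0,-0.1,0.15,0,0,0,0.44],[0,-0.108,0.163,0,0,0,0.476]],
])

```text
time_s: 11.0
position: [0.5746, 0.0971, 0.1004]
tool_rot: [3.14, 0.004, 0.123]
ft_force: [0.5, 0.4, -0.5]
grip_width: 0.011
finger_force: 61.7
```

Request:
jog_arm([
  [[0,0,0,0.01,0,0,0],[0,0,0,0.02,0,0,0],[0,0,0,0.03,0,0,0],[0,0,0,0.03,0,0,0],[0,0,0,0.03,0,0,0]],
])

```text
time_s: 11.5
position: [0.5752, 0.1022, 0.0723]
tool_rot: [-3.141, 0.002, 0.132]
ft_force: [0.4, 0.7, -1.3]
grip_width: 0.0105
finger_force: 61.7
```

```bash
python3 look.py p1 0; python3 tp.py 0 .07 .0387
```

```text
11.5 [0.57523286 0.10218357 0.07234788] [-3.14142973e+00  1.55900390e-03  1.31713632e-01] 0.01050537833384565 61.69447302818298
left: row0 x 0.7052328628555846 col0 y 0.17718356590791293 z 0.06734788243365494  pred hole px (np.float64(219.35564175906134), np.float64(202.0213461262225))
[0.57566166 0.10205512 0.07315803] [-3.14147719e+00  2.19316796e-04  1.31399822e-01] [0.57623924 0.10145023]
shift [0.0005 0.0007 0.0345] rot [-0.     0.     0.001] rows 0.7
```

View pics/p1.png

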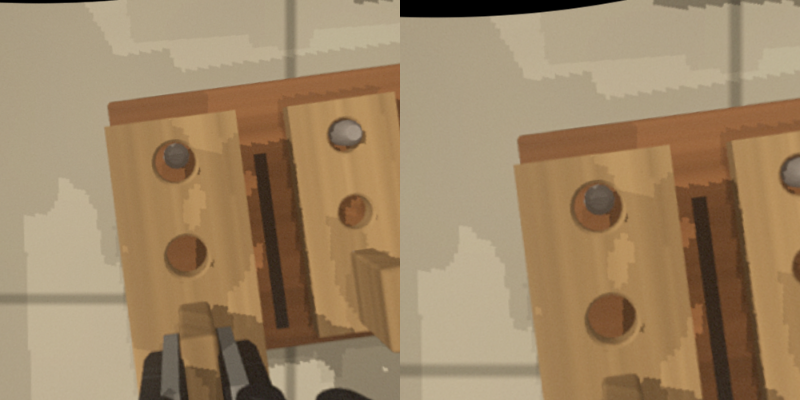

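The hole at (174,161) and the pin at (599,200) are within about 1 mm of prediction. Lowering.

Request:
jog_arm([
  [[0,0.001,0.001,0.01,0,0,0],[0,0.001,0.001,0.018,0,0,0],[0,0.001,0.001,0.025,0,0,0],[0,0.001,0.001,0.03,0,0,0],[0,0.001,0.001,0.034,0,0,0]],
])

```text
time_s: 12.05
position: [0.5767, 0.1002, 0.0391]
tool_rot: [-3.142, 0.0, 0.13]
ft_force: [-2.6, -0.5, 12.8]
grip_width: 0.0106
finger_force: 63.3
```

Request:
jog_arm([
  [[0,0,0,0,0,0,0],[30,0,0,0,0,0,0],[40,0,0,0,0,0,0],[40,0,0,0,0,0,0],[40,0,0,-0.01,0,0,0]],
])

```text
time_s: 12.55
position: [0.5759, 0.1001, 0.048]
tool_rot: [-3.142, 0.003, 0.13]
ft_force: [-0.2, 0.3, 0.5]
grip_width: 0.0341
finger_force: 0.0
```

Request:
jog_arm([
  [[40,0,0,-0.03,0,0,0],[40,0,0,-0.07,0,0,0],[40,0,0,-0.11,0,0,0],[40,0,0,-0.13,0,0,0],[40,0,0,-0.13,0,0,0]],
])

```text
time_s: 13.05
position: [0.5786, 0.1005, 0.1851]
tool_rot: [3.141, -0.009, 0.13]
ft_force: [-0.6, 0.9, 0.3]
grip_width: 0.034
finger_force: 0.0
```

```bash
python3 -c "
from h import *
print(env.read_state()['position']);to(.3879,.2627,.15,.23)"
```

```text
[0.57862958 0.10046527 0.18514318]
shift [-0.1684 -0.1856  0.0336] rot [ 0.001 -0.009 -0.1  ] rows 5.1
```

Request:
jog_arm([
  [[50,-0.033,-0.037,0.005,0,0,-0.02],[50,-0.066,-0.073,0.01,0,0,-0.04],[50,-0.1,-0.11,0.015,0,0,-0.06],[50,-0.13,-0.146,0.02,0,0,-0.08],[50,-0.157,-0.175,0.024,0,0,-0.1]],
])

```text
time_s: 13.55
position: [0.3962, 0.2545, 0.1537]
tool_rot: [-3.142, 0.002, 0.231]
ft_force: [1.0, 0.1, -0.3]
grip_width: 0.0425
finger_force: 0.0
```

Request:
jog_arm([
  [[50,-0.008,-0.01,0.003,0,0,0],[50,-0.01,-0.011,0.006,0,0,0],[50,-0.01,-0.011,0.008,0,0,0],[50,-0.01,-0.011,0.008,0,0,0],[50,-0.01,-0.011,0.008,0,0,0]],
])

```text
time_s: 14.05
position: [0.3872, 0.2611, 0.1471]
tool_rot: [3.141, 0.0, 0.228]
ft_force: [0.4, 0.4, -0.4]
grip_width: 0.0423
finger_force: 0.0
```

```bash
python3 near.py .3879 .2627 .23
```

```text
14.05 [0.38719559 0.2610653  0.14710142] [3.14122623e+00 2.70779382e-04 2.27818064e-01]
area 5477.125 rect ((200.76840209960938, 208.93101501464844), (227.56866455078125, 102.53217315673828), 77.52953338623047)
score -11072.0 origin,yaw [0.4199 0.2707 0.2215] grip [0.3867 0.2632]
shift [ 0.     -0.0021  0.0872] rot [0.    0.    0.006] rows 1.7
```

Target z is .013, so down .134.

Request:
jog_arm([
  [[50,0,-0.002,0.035,0,0,0],[50,0,-0.002,0.065,0,0,0],[50,0,-0.002,0.085,0,0,0],[50,0,-0.002,0.1,0,0,0.006],[50,0,-0.002,0.11,0,0,0.006]],
])

```text
time_s: 14.6
position: [0.3859, 0.2634, 0.0362]
tool_rot: [3.141, 0.001, 0.223]
ft_force: [-1.1, 0.3, 0.7]
grip_width: 0.0429
finger_force: 0.0
```

Request:
jog_arm([
  [[50,0,0,0.01,0,0,0],[50,0,0,0.018,0,0,0],[50,0,0,0.022,0,0,0],[50,0,0,0.024,0,0,0],[50,0,0,0.024,0,0,0]],
])

```text
time_s: 15.1
position: [0.3859, 0.2639, 0.0135]
tool_rot: [-3.142, -0.0, 0.224]
ft_force: [-0.6, -0.2, -0.7]
grip_width: 0.0427
finger_force: 0.0
```

Request:
jog_arm([
  [[0,0,0,0,0,0,0],[0,0,0,0,0,0,0],[0,0,0,0,0,0,0],[0,0,0,0,0,0,0],[0,0,0,0,0,0,0]],
])

```text
time_s: 15.6
position: [0.3862, 0.2641, 0.014]
tool_rot: [-3.141, -0.001, 0.224]
ft_force: [0.7, -0.3, 3.8]
grip_width: 0.0107
finger_force: 61.6
```

Request:
jog_arm([
  [[0,0,0,-0.02,0,0,0],[0,0,0,-0.05,0,0,0],[0,0,0,-0.08,0,0,0],[0,0,0,-0.1,0,0,0],[0,0,0,-0.1,0,0,0]],
])

```text
time_s: 16.1
position: [0.3871, 0.2646, 0.1163]
tool_rot: [-3.14, -0.005, 0.224]
ft_force: [0.6, -0.1, -0.6]
grip_width: 0.0107
finger_force: 61.0
```

```bash
python3 tp.py 2 .07 .112
```

```text
[0.38709787 0.26463953 0.11628901] [-3.13991114 -0.00508912  0.2238255 ] [ 0.5969807  -0.05719967]
shift [0.1332 0.3604 0.0044] rot [-0.002 -0.005  0.094] rows 7.7
```

Request:
jog_arm([
  [[0,0.017,0.045,0,0,0,0],[0,0.034,0.09,0,0,0,0],[0,0.051,0.135,0,0,0,0],[0,0.067,0.18,0,0,0,0],[0,0.083,0.225,0,0,0,0]],
])

```text
time_s: 16.6
position: [0.5166, 0.0611, 0.1109]
tool_rot: [-3.141, 0.003, 0.224]
ft_force: [1.4, 1.0, -0.5]
grip_width: 0.0109
finger_force: 61.0
```

Request:
jog_arm([
  [[0,0.017,0.045,0,0,0,0.03],[0,0.034,0.09,0,0,0,0.06],[0,0.047,0.125,0,0,0,0.094],[0,0.05,0.135,0,0,0,0.094],[0,0.05,0.135,0,0,0,0.094]],
])

```text
time_s: 17.1
position: [0.5948, -0.0588, 0.1107]
tool_rot: [-3.14, 0.004, 0.128]
ft_force: [-0.4, 0.4, -1.2]
grip_width: 0.0108
finger_force: 61.0
```

```bash
python3 tp.py 2 .07 .073
```

```text
[ 0.59478189 -0.05878024  0.1106593 ] [-3.14042704  0.00369174  0.12785969] [ 0.5969807  -0.05719967]
shift [ 0.0025 -0.0012  0.0377] rot [-0.001  0.004 -0.002] rows 0.8
```

Request:
jog_arm([
  [[0,0.001,-0.001,0.015,0,0,0],[0,0.001,-0.001,0.03,0,0,0],[0,0.001,-0.001,0.04,0,0,0],[0,0.001,-0.001,0.04,0,0,0],[0,0.001,-0.001,0.04,0,0,0]],
])

```text
time_s: 17.6
position: [0.5958, -0.0559, 0.0728]
tool_rot: [-3.141, 0.001, 0.131]
ft_force: [-0.0, -0.6, -0.5]
grip_width: 0.0105
finger_force: 61.0
```

```bash
python3 look.py p2 2; python3 tp.py 2 .07 .0387
```

```text
17.6 [ 0.59582175 -0.05587287  0.07278016] [-3.14130458e+00  9.02766357e-04  1.30715198e-01] 0.01053639907602848 60.98427772521973
left: row0 x 0.7258217463790047 col0 y 0.019127131508499755 z 0.06778015850134866  pred hole px (np.float64(219.5865821371788), np.float64(201.99067819416902))
[ 0.59633418 -0.05610342  0.07364054] [ 3.14146260e+00 -5.34238203e-04  1.30464098e-01] [ 0.5969807  -0.05719967]
shift [0.0005 0.0012 0.0349] rot [ 0.    -0.001  0.   ] rows 0.7
```

View pics/p2.png

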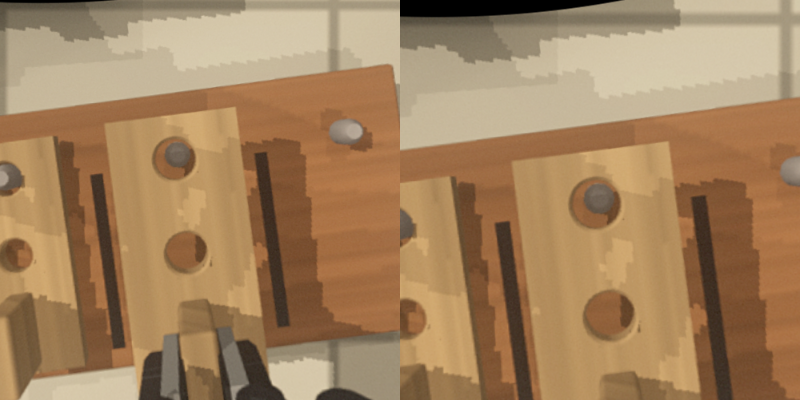

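The hole at (174,158) is 1 mm forward of prediction, and the pin is central at (599,198). I'll trim y and lower.

Request:
jog_arm([
  [[0,-0.0005,0.0015,0.01,0,0,0],[0,-0.0005,0.0015,0.018,0,0,0],[0,-0.0005,0.0015,0.025,0,0,0],[0,-0.0005,0.0015,0.03,0,0,0],[0,-0.0005,0.0015,0.034,0,0,0]],
])

```text
time_s: 18.15
position: [0.5958, -0.0581, 0.039]
tool_rot: [-3.141, 0.0, 0.13]
ft_force: [-3.6, -0.1, 8.7]
grip_width: 0.0109
finger_force: 62.1
```

Request:
jog_arm([
  [[0,0,0,0,0,0,0],[30,0,0,0,0,0,0],[40,0,0,0,0,0,0],[40,0,0,0,0,0,0],[40,0,0,-0.01,0,0,0]],
])

```text
time_s: 18.65
position: [0.595, -0.0579, 0.0479]
tool_rot: [-3.141, 0.003, 0.13]
ft_force: [-0.1, -0.2, -0.7]
grip_width: 0.0338
finger_force: 0.0
```

Request:
jog_arm([
  [[40,0,0,-0.03,0,0,0],[40,0,0,-0.07,0,0,0],[40,0,0,-0.11,0,0,0],[40,0,0,-0.13,0,0,0],[40,0,0,-0.13,0,0,0]],
])

```text
time_s: 19.15
position: [0.5977, -0.0584, 0.1852]
tool_rot: [3.139, -0.009, 0.13]
ft_force: [-0.6, 0.0, 0.1]
grip_width: 0.0342
finger_force: 0.0
```

```bash
python3 -c "
from h import *
print(env.read_state()['position']);to(.5869,-.3332,.15,.453)"
```

```text
[ 0.59771903 -0.05836502  0.18524616]
shift [-0.0466  0.271   0.0355] rot [ 0.004 -0.008 -0.323] rows 5.5
```

Request:
jog_arm([
  [[50,-0.008,0.045,0.005,0,0,-0.06],[50,-0.015,0.09,0.01,0,0,-0.12],[50,-0.023,0.135,0.015,0,0,-0.18],[50,-0.031,0.18,0.02,0,0,-0.26],[50,-0.039,0.225,0.025,0,0,-0.323]],
])

```text
time_s: 19.65
position: [0.5856, -0.2877, 0.1526]
tool_rot: [-3.14, 0.001, 0.456]
ft_force: [1.0, -0.3, 0.5]
grip_width: 0.0428
finger_force: 0.0
```

Request:
jog_arm([
  [[50,-0.012,0.03,0.005,0,0,0],[50,-0.02,0.042,0.007,0,0,0],[50,-0.02,0.042,0.007,0,0,0],[50,-0.02,0.042,0.007,0,0,0],[50,-0.02,0.042,0.007,0,0,0]],
])

```text
time_s: 20.15
position: [0.5873, -0.331, 0.1478]
tool_rot: [3.142, -0.001, 0.455]
ft_force: [0.1, -0.3, 0.5]
grip_width: 0.0425
finger_force: 0.0
```

```bash
python3 near.py .5869 -.3332 .453
```

```text
20.15 [ 0.58732637 -0.33102363  0.1477723 ] [ 3.14158858e+00 -6.49771672e-04  4.54610618e-01]
area 5497.5 rect ((205.4805145263672, 205.56735229492188), (227.62765502929688, 102.00946807861328), 64.47928619384766)
score -11007.0 origin,yaw [ 0.6177 -0.3195  0.441 ] grip [ 0.587 -0.334]
shift [-0.0017  0.0024  0.088 ] rot [ 0.    -0.001  0.014] rows 1.8
```

Request:
jog_arm([
  [[50,-0.001,0.002,0.035,0,0,0.01],[50,-0.001,0.002,0.065,0,0,0.01],[50,-0.001,0.002,0.085,0,0,0.01],[50,-0.001,0.002,0.1,0,0,0.013],[50,-0.001,0.002,0.11,0,0,0.013]],
])

```text
time_s: 20.7
position: [0.5869, -0.3339, 0.0364]
tool_rot: [-3.141, 0.0, 0.441]
ft_force: [-0.4, 0.1, 0.1]
grip_width: 0.0427
finger_force: 0.0
```

Request:
jog_arm([
  [[50,0,0,0.01,0,0,0],[50,0,0,0.018,0,0,0],[50,0,0,0.022,0,0,0],[50,0,0,0.024,0,0,0],[50,0,0,0.024,0,0,0]],
])

```text
time_s: 21.2
position: [0.5869, -0.3351, 0.0134]
tool_rot: [3.141, -0.0, 0.44]
ft_force: [-0.8, -0.3, -0.2]
grip_width: 0.0424
finger_force: 0.0
```

Request:
jog_arm([
  [[0,0,0,0,0,0,0],[0,0,0,0,0,0,0],[0,0,0,0,0,0,0],[0,0,0,0,0,0,0],[0,0,0,0,0,0,0]],
])

```text
time_s: 21.7
position: [0.5872, -0.3353, 0.0141]
tool_rot: [3.14, -0.001, 0.44]
ft_force: [-0.8, -0.6, 3.2]
grip_width: 0.0106
finger_force: 62.4
```

Request:
jog_arm([
  [[0,0,0,-0.02,0,0,0],[0,0,0,-0.05,0,0,0],[0,0,0,-0.08,0,0,0],[0,0,0,-0.1,0,0,0],[0,0,0,-0.1,0,0,0]],
])

```text
time_s: 22.2
position: [0.5882, -0.3358, 0.1174]
tool_rot: [3.136, -0.003, 0.44]
ft_force: [-0.0, -0.0, 0.1]
grip_width: 0.0108
finger_force: 61.9
```

```bash
python3 tp.py 3 .07 .112
```

```text
[ 0.58819318 -0.33584497  0.11738   ] [ 3.13612795 -0.00347654  0.43984873] [ 0.60735143 -0.13652462]
shift [ 0.1022 -0.1722  0.0048] rot [ 0.005 -0.004  0.31 ] rows 4.0
```

Request:
jog_arm([
  [[0,0.024,-0.041,0,0,0,0.07],[0,0.049,-0.082,0,0,0,0.14],[0,0.073,-0.123,0,0,0,0.21],[0,0.095,-0.16,0,0,0,0.28],[0,0.102,-0.172,0,0,0,0.31]],
])

```text
time_s: 22.7
position: [0.6053, -0.1314, 0.1109]
tool_rot: [-3.139, 0.003, 0.131]
ft_force: [-0.6, -0.5, -1.0]
grip_width: 0.0106
finger_force: 61.8
```

Request:
jog_arm([
  [[0,0,0,0.015,0,0,0],[0,0,0,0.03,0,0,0],[0,0,0,0.04,0,0,0],[0,0,0,0.04,0,0,0],[0,0,0,0.04,0,0,0]],
])

```text
time_s: 23.2
position: [0.6053, -0.1369, 0.0723]
tool_rot: [-3.141, 0.001, 0.128]
ft_force: [-0.6, 0.0, -0.2]
grip_width: 0.0106
finger_force: 61.8
```

```bash
python3 look.py p3 3; python3 tp.py 3 .07 .0387
```

```text
23.2 [ 0.60531501 -0.13691233  0.07229464] [-3.14105529e+00  1.48497936e-03  1.28457478e-01] 0.010580823737151383 61.81296229362488
left: row0 x 0.7353150098458218 col0 y -0.06191232691644906 z 0.06729463648770789  pred hole px (np.float64(220.10898695244387), np.float64(201.9227637289815))
[ 0.60581346 -0.13686582  0.07328621] [ 3.14153917e+00 -1.42037396e-05  1.28650599e-01] [ 0.60735143 -0.13652462]
shift [ 0.0016 -0.0001  0.0346] rot [ 0.    -0.    -0.001] rows 0.7
```

View pics/p3.png

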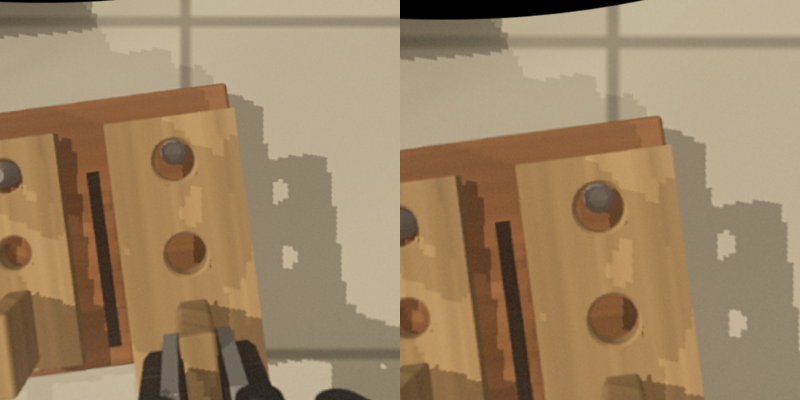

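The hole is at (174,160) and the pin at (599,197). I'll trim x by +1.5 mm and lower.

Request:
jog_arm([
  [[0,0.0015,0,0.01,0,0,0],[0,0.0015,0,0.018,0,0,0],[0,0.0015,0,0.025,0,0,0],[0,0.0015,0,0.03,0,0,0],[0,0.0015,0,0.034,0,0,0]],
])

```text
time_s: 23.75
position: [0.6072, -0.1357, 0.039]
tool_rot: [-3.141, 0.0, 0.13]
ft_force: [-0.8, -0.0, 8.1]
grip_width: 0.0104
finger_force: 62.8
```

Request:
jog_arm([
  [[0,0,0,0,0,0,0],[30,0,0,0,0,0,0],[40,0,0,0,0,0,0],[40,0,0,0,0,0,0],[40,0,0,-0.01,0,0,0]],
])

```text
time_s: 24.25
position: [0.6064, -0.1355, 0.0479]
tool_rot: [-3.14, 0.003, 0.13]
ft_force: [1.2, 0.2, -0.1]
grip_width: 0.0344
finger_force: 0.0
```

Request:
jog_arm([
  [[40,0,0,-0.03,0,0,0],[40,0,0,-0.07,0,0,0],[40,0,0,-0.11,0,0,0],[40,0,0,-0.14,0,0,0],[40,0,0,-0.14,0,0,0]],
])

```text
time_s: 24.75
position: [0.6094, -0.1363, 0.1972]
tool_rot: [3.137, -0.011, 0.13]
ft_force: [0.2, 0.4, 0.4]
grip_width: 0.0342
finger_force: 0.0
```

```bash
python3 -c "
from h import *
print(env.read_state()['position']);to(.402,-.2257,.22,-.313)"
```

```text
[ 0.60936185 -0.13630276  0.19724474]
shift [-0.2169  0.0619 -0.0248] rot [ 0.002 -0.011  0.443] rows 4.5
```

Request:
jog_arm([
  [[50,-0.045,0.013,-0.005,0,0,0.09],[50,-0.09,0.026,-0.01,0,0,0.18],[50,-0.135,0.039,-0.02,0,0,0.27],[50,-0.18,0.052,-0.03,0,0,0.36],[50,-0.215,0.062,-0.03,0,0,0.443]],
])

```text
time_s: 25.25
position: [0.4004, -0.2258, 0.221]
tool_rot: [3.14, -0.003, -0.317]
ft_force: [0.7, -0.8, 0.2]
grip_width: 0.0426
finger_force: 0.0
```

Request:
jog_arm([
  [[50,0,0,0,0,0,0],[50,0,0,0,0,0,0],[50,0,0,0,0,0,0],[50,0,0,0,0,0,0],[50,0,0,0,0,0,0]],
])

```text
time_s: 25.75
position: [0.4028, -0.2246, 0.2188]
tool_rot: [-3.141, 0.001, -0.312]
ft_force: [-0.2, 0.4, 0.7]
grip_width: 0.0427
finger_force: 0.0
```

Run:
```python
from h import *
s=env.read_state();print(s["position"],s["tool_rot"]);im,c=wcam()
cv2.imwrite("pics/t1.png",rect(im,c,.34,.54,-.34,-.14,.008,.4)); to(.402,-.2257,.013,-.313)
```

```text
[ 0.4027616  -0.22456295  0.21880451] [-3.14120114e+00  9.82387168e-04 -3.11559091e-01]
shift [-1.000e-04  1.300e-03  2.058e-01] rot [-0.     0.001  0.001] rows 4.1
```

View pics/t1.png

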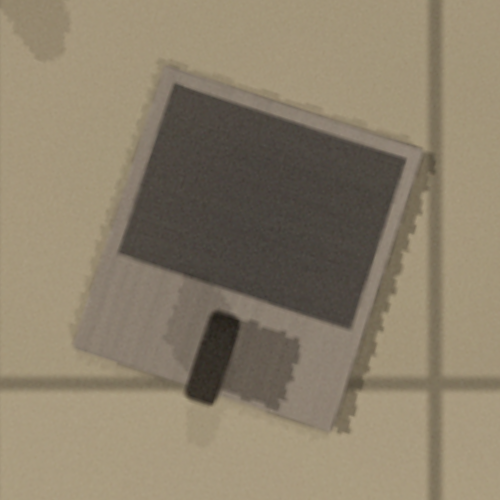

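The tray hasn't moved: centre at (250,249) gives (.440,-.240) with yaw -.317. The rib is at (213,357). Descending onto it.

Request:
jog_arm([
  [[50,-0.001,0.003,0.04,0,0,0.005],[50,-0.001,0.003,0.08,0,0,0.005],[50,-0.001,0.003,0.12,0,0,0.005],[50,-0.001,0.003,0.15,0,0,0.005],[50,-0.001,0.003,0.17,0,0,0.005]],
])

```text
time_s: 26.3
position: [0.3994, -0.2265, 0.0461]
tool_rot: [-3.14, 0.004, -0.317]
ft_force: [-0.7, -0.4, 0.8]
grip_width: 0.0429
finger_force: 0.0
```

Request:
jog_arm([
  [[50,0,0,0.012,0,0,0],[50,0,0,0.024,0,0,0],[50,0,0,0.032,0,0,0],[50,0,0,0.036,0,0,0],[50,0,0,0.036,0,0,0]],
])

```text
time_s: 26.8
position: [0.4004, -0.2276, 0.0133]
tool_rot: [3.142, -0.0, -0.318]
ft_force: [-1.0, 0.9, 0.2]
grip_width: 0.0427
finger_force: 0.0
```

Request:
jog_arm([
  [[0,0,0,0,0,0,0],[0,0,0,0,0,0,0],[0,0,0,0,0,0,0],[0,0,0,0,0,0,0],[0,0,0,0,0,0,0]],
], force=80)

```text
time_s: 27.3
position: [0.4009, -0.2279, 0.0144]
tool_rot: [3.141, -0.002, -0.318]
ft_force: [-0.7, 1.7, 5.7]
grip_width: 0.0107
finger_force: 80.3
```

Run:
```python
from poses import *
s=env.read_state();print(s["position"],s["tool_rot"])
g=st(-.145-.042-.0,0);print("pre",g);to(*g,.016,SY)
```

```text
[ 0.40092457 -0.22789151  0.01440555] [ 3.14129301e+00 -1.89108264e-03 -3.18186246e-01]
pre [ 0.44107793 -0.03724158]
shift [-0.0215 -0.1936 -0.0017] rot [ 0.001 -0.002 -0.448] rows 3.9
```

Request:
jog_arm([
  [[0,-0.01,-0.02,-0.008,0,0,0],[0,-0.015,-0.06,-0.008,0,0,-0.1],[0,-0.02,-0.1,-0.008,0,0,-0.22],[0,-0.0215,-0.15,-0.008,0,0,-0.35],[0,-0.0215,-0.1936,-0.008,0,0,-0.448]],
])

```text
time_s: 27.8
position: [0.4398, -0.0351, 0.0205]
tool_rot: [-3.141, 0.001, 0.134]
ft_force: [1.0, -0.0, -2.3]
grip_width: 0.0104
finger_force: 79.2
```

Request:
jog_arm([
  [[0,0,0,0,0,0,0],[0,0,0,0,0,0,0],[0,0,0,0.003,0,0,0],[0,0,0,0.004,0,0,0],[0,0,0,0.004,0,0,0]],
])

```text
time_s: 28.3
position: [0.4399, -0.038, 0.0167]
tool_rot: [-3.141, 0.001, 0.127]
ft_force: [0.0, -0.5, -3.1]
grip_width: 0.0101
finger_force: 79.4
```

Run:
```python
from poses import *
s=env.read_state();print(s["time_s"],s["position"],s["tool_rot"],s["ft_force"],s["finger_force"]);im,c=wcam()
cv2.imwrite("pics/t2.png",np.hstack([rect(im,c,.45,.61,-.11,.05,.012,.4),rect(im,c,.45,.61,-.11,.05,.025,.4)]))
p=s["position"]; print("stand frame",rot(SY).T@(p[:2]-S))
```

```text
28.3 [ 0.43989831 -0.03801954  0.01670076] [-3.14144421e+00  1.04193634e-03  1.27424209e-01] [ 0.01974633 -0.45920506 -3.12117301] 79.41161870956421
stand frame [-0.18827051 -0.00061847]
```

View pics/t2.png

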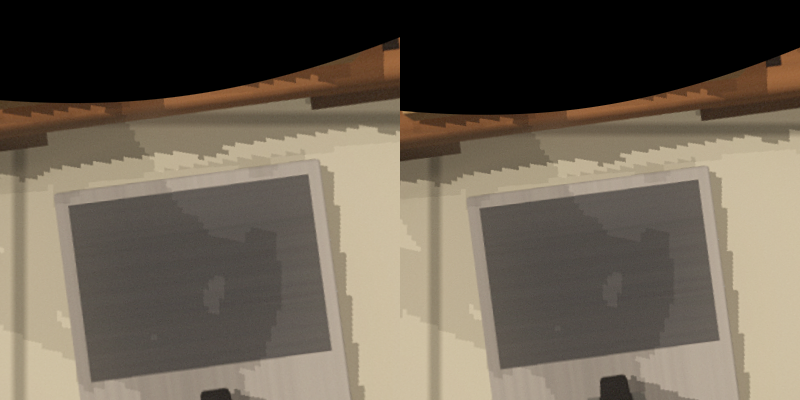

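Tray front corners are at (56,195) and (318,160), parallel to the board's edge. The slot jambs are at about (46,147) and (310,108), so the tray is roughly 1 mm off to the right. I'll correct that and insert.

Request:
jog_arm([
  [[0,0.005,-0.001,0,0,0,-0.001],[0,0.015,-0.001,0,0,0,-0.002],[0,0.03,-0.001,0,0,0,-0.002],[0,0.04,-0.001,0,0,0,-0.002],[0,0.045,-0.001,0,0,0,-0.002]],
])

```text
time_s: 28.85
position: [0.4861, -0.03, 0.0173]
tool_rot: [-3.142, -0.0, 0.132]
ft_force: [0.1, 0.5, -2.2]
grip_width: 0.0102
finger_force: 79.4
```

Run:
```python
from poses import *
s=env.read_state();print(s["time_s"],s["position"],s["tool_rot"],s["ft_force"],s["torque"],s["finger_force"])
p=s["position"]; print("stand frame",rot(SY).T@(p[:2]-S))
```

```text
28.85 [ 0.48605025 -0.03003146  0.01729068] [-3.14156801e+00 -1.31358610e-04  1.32099264e-01] [ 0.09750895  0.53114884 -2.24312903] [-0.07116144  0.12945753  0.01078041] 79.41032409667969
stand frame [-0.14147248  0.00131934]
```

Request:
jog_arm([
  [[0,0.01,0.0005,0,0,0,0],[0,0.02,0.0005,0,0,0,0],[0,0.032,0.0005,0,0,0,0],[0,0.042,0.0005,0,0,0,0],[0,0.048,0.0005,0,0,0,0]],
])

```text
time_s: 29.35
position: [0.5335, -0.0242, 0.0172]
tool_rot: [3.142, -0.0, 0.132]
ft_force: [0.0, -0.2, -3.8]
grip_width: 0.0102
finger_force: 79.4
```

Request:
jog_arm([
  [[0,0.002,0,0.001,0,0,0],[0,0.004,0,0.002,0,0,0],[0,0.006,0,0.002,0,0,0],[0,0.008,0,0.002,0,0,0],[0,0.009,0,0.002,0,0,0]],
])

```text
time_s: 29.85
position: [0.5416, -0.0232, 0.0154]
tool_rot: [3.142, -0.0, 0.132]
ft_force: [0.1, 0.5, -2.5]
grip_width: 0.0103
finger_force: 79.4
```

Run:
```python
from poses import *
s=env.read_state();print(s["time_s"],s["position"],s["tool_rot"],s["ft_force"],s["torque"],s["finger_force"])
p=s["position"]; print("stand frame",rot(SY).T@(p[:2]-S))
```

```text
29.85 [ 0.5415683  -0.023203    0.01537125] [ 3.14155195e+00 -1.78647315e-04  1.31713995e-01] [ 0.1401188   0.49741328 -2.50465523] [-0.00332127  0.10921077 -0.02014473] 79.41089987754822
stand frame [-0.0855377   0.00089314]
```

Request:
jog_arm([
  [[0,0.0005,0,0.001,0,0,0],[0,0.001,0,0.001,0,0,0],[0,0.0015,0,0.001,0,0,0],[0,0.002,0,0.001,0,0,0],[0,0.002,0,0.001,0,0,0]],
])

```text
time_s: 30.35
position: [0.543, -0.0229, 0.0144]
tool_rot: [-3.141, 0.001, 0.132]
ft_force: [-5.3, 0.2, 1.8]
grip_width: 0.0104
finger_force: 80.0
```

Request:
jog_arm([
  [[20,0,0,0,0,0,0],[40,0,0,0,0,0,0],[40,0,0,0,0,0,0],[40,0,0,-0.01,0,0,0],[40,0,0,-0.03,0,0,0]],
])

```text
time_s: 30.85
position: [0.5425, -0.0228, 0.0434]
tool_rot: [-3.141, 0.003, 0.132]
ft_force: [0.2, 0.5, -0.6]
grip_width: 0.0341
finger_force: 0.0
```

Request:
jog_arm([
  [[40,0,0,-0.045,0,0,0],[40,0,0,-0.09,0,0,0],[40,0,0,-0.135,0,0,0],[40,0,0,-0.18,0,0,0],[40,0,0,-0.225,0,0,0]],
])

```text
time_s: 31.35
position: [0.5432, -0.0229, 0.2723]
tool_rot: [3.141, -0.002, 0.132]
ft_force: [0.5, 1.0, 0.6]
grip_width: 0.034
finger_force: 0.0
```

Request:
jog_arm([
  [[40,0,0,-0.04,0,0,0],[40,0,0,-0.05,0,0,0],[40,0,0,-0.05,0,0,0],[40,0,0,-0.05,0,0,0],[40,0,0,-0.05,0,0,0]],
])

```text
time_s: 31.85
position: [0.5431, -0.0229, 0.3168]
tool_rot: [-3.141, 0.004, 0.132]
ft_force: [-0.1, -0.2, -0.1]
grip_width: 0.0344
finger_force: 0.0
```

Run:
```python
from poses import *
s=env.read_state();print(s["time_s"],s["position"],s["tool_rot"]);im,c=wcam()
r=rect(im,c,.47,.73,-.19,.17,.033,.5)
def dr(P,z,col):
    q=unproj(c,proj(c,[*P,z]),.033)[0];cv2.drawMarker(r,(int((.17-q[1])/.0005),int((.73-q[0])/.0005)),col,cv2.MARKER_CROSS,8,1)
for P in PIN: dr(P,.039,(0,0,255))
for x,y in((-.103,.055),(-.103,-.055)): dr(st(x,y),.008,(0,0,255))
cv2.imwrite("pics/f1.png",r)
```

```text
31.85 [ 0.54308827 -0.02287707  0.3167796 ] [-3.14065292  0.00384038  0.13176227]
```

View pics/f1.png

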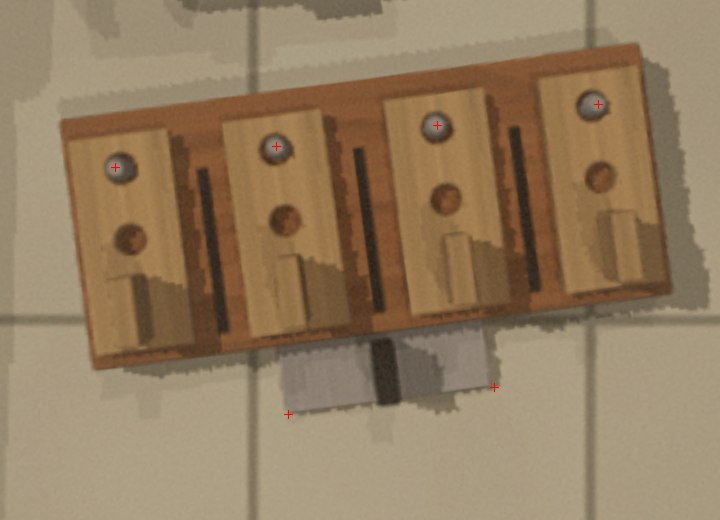

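The final picture shows a pin in all four end holes, at (120,168), (276,148), (436,127) and (592,105). The slats are square, and the tray's rear corners match the home marks at (288,414) and (494,387). The gripper is clear, so I'm handing in.

```bash
python3 -c "
from rig import env
print(env.job_done())"
```

```text
the job is handed in; nothing more can be done
None
```

The job is handed in: all four slats sit on their pins by their end holes, the tray is home against its stop with the rib outwards, and the gripper is clear; the hand-in gave no verdict back.

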